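# Fit the casting flasks over the wax trees

## Task

Get the four wax trees ready for investing: fit each steel casting flask over the tree on the rubber base of its own width and let it stand upright and flat on the base; of the two medium flasks the tall one goes over the tall tree and the short one over the short tree. Lower them, do not drop them or knock the wax with them, and leave the crucible and the lidded tin standing where they are.

Things in the scene. Friction and masses are not known exactly. Their poses are not given: they have to be found in the camera images.
- flask_large: Casting flask, the widest: plain steel tube, open at both ends, standing upright; outer diameter 64 mm, height 75 mm, wall 2.5 mm, loose, about 280 g. Origin on its axis at its lower rim, z up along the axis; round, so its yaw does not matter. It goes on base_large.
- flask_medium_tall: Casting flask, medium width, tall: plain steel tube, open at both ends, standing upright; outer diameter 51 mm, height 75 mm, wall 2.5 mm, loose, about 220 g. Origin on its axis at its lower rim, z up along the axis; round, so its yaw does not matter. It goes on base_medium_tall.
- flask_medium_short: Casting flask, medium width, short: plain steel tube, open at both ends, standing upright; outer diameter 51 mm, height 50 mm, wall 2.5 mm, loose, about 150 g. Origin on its axis at its lower rim, z up along the axis; round, so its yaw does not matter. It goes on base_medium_short.
- flask_small: Casting flask, the narrowest: plain steel tube, open at both ends, standing upright; outer diameter 38 mm, height 50 mm, wall 2.5 mm, loose, about 110 g. Origin on its axis at its lower rim, z up along the axis; round, so its yaw does not matter. It goes on base_small.
- base_large: Black rubber base for the 64 x 75 mm flask; does not move. Round foot 90 mm wide, its flat top (seat for the flask's rim) 10 mm above the bench; on it a central cone, 54 mm wide at the seat, 26 mm at its top 20 mm higher, goes inside the flask (5 mm play). On the cone a rigid green wax tree, top 70 mm above the bench, within 16 mm of the axis. Origin: on the axis at bench level, z up.
- base_medium_tall: Black rubber base for the 51 x 75 mm flask; does not move. Round foot 77 mm wide, its flat top (seat for the flask's rim) 10 mm above the bench; on it a central cone, 41 mm wide at the seat, 18 mm at its top 18 mm higher, goes inside the flask (5 mm play). On the cone a rigid green wax tree, top 72 mm above the bench, within 12 mm of the axis. Origin: on the axis at bench level, z up.
- base_medium_short: Black rubber base for the 51 x 50 mm flask; does not move. Round foot 77 mm wide, its flat top (seat for the flask's rim) 10 mm above the bench; on it a central cone, 41 mm wide at the seat, 18 mm at its top 18 mm higher, goes inside the flask (5 mm play). On the cone a rigid green wax tree, top 46 mm above the bench, within 12 mm of the axis. Origin: on the axis at bench level, z up.
- base_small: Black rubber base for the 38 x 50 mm flask; does not move. Round foot 64 mm wide, its flat top (seat for the flask's rim) 10 mm above the bench; on it a central cone, 28 mm wide at the seat, 10 mm at its top 15 mm higher, goes inside the flask (5 mm play). On the cone a rigid green wax tree, top 44 mm above the bench, within 7 mm of the axis. Origin: on the axis at bench level, z up.
- crucible: White ceramic melting crucible, a loose open cup, 46 mm wide at the rim, 42 mm high, standing among the flasks. Not part of the job. Origin at the centre of its underside, z up.
- tin: Flat aluminium tin with its lid on, loose, 60 mm diameter, 28 mm high, standing among the bases. Not part of the job. Origin at the centre of its underside, z up.
Mind the look-alikes: they are no part of the job. What is shaped like the flask_medium_short but purple is not meant. What is shaped like the flask_large but blue is not meant.

How it is judged:
By the outcome, as a careful person would: the job done as asked, in the order asked, and still so for the second after the job is handed in, with the robot touching nothing.
It also fails if it takes over 99 s, if anything falls off the work surface, if the arm or the gripper's body presses on something with over 40 N, if the wrist force passes 120 N, or if a joint passes its speed limit or range.

## Robot

A 6-joint arm with a two-finger parallel gripper is mounted at the origin on the work surface. World frame = base frame: x ahead of the robot, y to its left, z up, the work surface at z = 0. Lengths are in m, angles in rad, forces in N, time in s.
With the tool pointing down it reaches from about 0.35 to 0.8 m from the base axis. Payload 7.3 kg.
Tool frame: the origin (TCP) lies on the centre line of the jaws, within the pads' length; the fingertips stand 8 mm ahead of it and the grasp point (between the pads) lies 11 mm behind it (bot.finger_overhang is the distance from the TCP to the fingertips, in m); z points along the fingers, y is the line along which they close (so a half turn about z gives the same grasp; the last joint's range is limited). The gripper opens to 85 mm and grips with 20 to 120 N. Pads are 22 mm wide; open, the fingers measure 114 mm over their backs; the gripper's body (76 mm by 85 mm) begins 54 mm behind the grasp point. The pads swing forward as they close: fully open they stand 13 mm farther back than shut.
Start: joints at [-1.489, 0.342, 1.524, -0, 1.275, -0.146], TCP at [0.119, -0.511, 0.239] pointing down, gripper open.
Joint ranges: [-2.53, 2.53], [-0.77, 2.02], [0.04, 2.7], [-1, 4.14], [0.28, 2.66], [-3.11, 3.11]. Speed limits (rad/s): [2.57, 2.57, 3.14, 3.14, 3.14, 3.14].

## Interface

Orientations are given as a unit quaternion [x, y, z, w].
In Python, from workcell import readout, read_camera, calibration, bot, boxes_of, place_of gives the robot as it stands. The module is installed in compiled form; this text tells all that it offers.
- The arm moves only by the shell command python3 -m handwheel 'ROWS'. ROWS is JSON, a list of rows, each a list of 3 entries, a list of its own where there are three numbers: the shift along the tool's x, y, z in units of 25 mm (1.0 is 25 mm), then the turn, a rotation vector about the tool's x, y, z in rad, then the opening, from 0 (shut) to 1 (fully open). In form: [[[tx, ty, tz], [rx, ry, rz], fingers], ...]. A call has 1 to 12 rows; each row is the pose to reach, as a shift and turn from the pose commanded when the call began, along the tool's axes at that moment; what a row does not reach only later rows make up. A row lasts 1/12 s, in which the tool goes at most 41.7 mm and 7.16 degrees, less where a joint would pass 70% of its speed; a pose out of reach is approached as far as the arm can. A call with a gripper value outside its range is refused whole. The fingers move at their own pace and stop on an object; the grip force is fixed at half the most. Time passes only in rows, so rows that repeat a pose let the fingers close. It gives the time, the measured TCP pose, the force, the opening and the grip force at its end, in the units of the state.
- readout.sense(): the state, without advancing time (a new reading comes with each control period).
- read_camera(name): name is "scene" or "top" or "wrist"; returns the picture (400x640x3 uint8, blue, green, red); there is no depth.
- calibration(name): a dict with "mtx" (3x3 intrinsics, pixels), "rvec" (rotation vector, rad) and "tvec" (3), from world to camera coordinates, as OpenCV has them; the wrist camera has in their place "tool_from_camera" (4x4, takes a point from camera to tool coordinates, whose origin is the TCP and whose axes are the flange's). Camera axes: x right, y down, z forward; pixel columns grow to the right and rows downward; lengths in m; the calibration is good to about 2 mm. A picture is of the moment at which its call begins: read the wrist's pose just before it. calibration takes no time and is no camera call.
- bot.hand_in(): hands the job in; it is judged then, once.
Trained networks look in the newest picture that a camera, given by its name, has taken for a name from the list of things; names that differ only in an ending like _2 or _b are one class to them, and where a whole thing is asked for, a point or a joint stands for the part that bears it (a point fixed in the world has none). Each returns a list of dicts, best first, with "score" (0 to 1); they miss things now and then, are a little off and sometimes report something else, mostly with a low value. They report only what shows in the picture. A call takes as long as a camera call. They do not tell look-alikes from the thing itself.
- boxes_of(query, camera): "bbox" ([left, top, right, bottom] in pixels, round what is visible of it).
- place_of(query, camera): "xy" ([column, row] in pixels: a listed point, or the origin of a listed thing).
The state is a dict: "time": time; "joint_pos": joint angles; "joint_vel": joint speeds; "tau": joint torques, N m; "eef_pos": TCP position; "eef_rot": TCP orientation; "wrist_force": force on the tool from outside, world axes, zero at the start; "wrist_torque": the same for the moment, N m; "opening": finger opening in m; "grasp_force": force on a finger pad.
Only numpy, scipy, OpenCV 4.12 (cv2) and the standard library are available. Lean on these libraries where they do the work, as an engineer would, in place of code of your own. Each camera call takes 0.05 s, during which the arm holds its last target. There are 200 camera calls.

## Working session

There is one attempt and no reset: what is moved stays moved. The work goes in short steps, Python scripts to look and compute and a shell command to move; the robot and the scene stay as the last step left them, time stands still between calls to the robot, and variables do not carry over. Pictures are saved under pics/ and viewed, at most 14 in all, crops included, and the job is handed in when it is done.

```bash
mkdir -p pics; ls; cat > h.py <<'E'
import numpy as np,cv2
from workcell import readout, read_camera, calibration, bot, boxes_of, place_of
from scipy.spatial.transform import Rotation as R
def cam(n):
    c=calibration(n); K=np.array(c["mtx"],float)
    if n=="wrist":
        s=readout.sense(); T=np.eye(4); T[:3,:3]=R.from_quat(s["eef_rot"]).as_matrix(); T[:3,3]=s["eef_pos"]
        W=T@np.array(c["tool_from_camera"]); M=np.linalg.inv(W); return K,M[:3,:3],M[:3,3]
    return K,cv2.Rodrigues(np.array(c["rvec"],float))[0],np.array(c["tvec"],float).ravel()
def back(uv,z,c):
    K,Rm,t=c; d=Rm.T@np.linalg.inv(K)@np.array([uv[0],uv[1],1.]); o=-Rm.T@t
    return (o+d*(z-o[2])/d[2])
def proj(p,c):
    K,Rm,t=c; q=K@(Rm@np.array(p)+t); return q[:2]/q[2]
E
python3 - <<'E'
from h import *
for n in ("scene","top"):
    im=read_camera(n); cv2.imwrite(f"pics/{n}0.png",im)
names="flask_large flask_medium_tall flask_medium_short flask_small base_large base_medium_tall base_medium_short base_small crucible tin".split()
for n in ("top","scene"):
    c=cam(n); print(n,(-c[1].T@c[2]).round(3))
    for q in names:
        for d in place_of(q,n)[:3]:
            if d["score"]>.2: print(q,np.round(d["xy"],0),round(d["score"],2),back(d["xy"],0,c)[:2].round(3))
s=readout.sense();print(s)
E
```

```text
pics
top [ 0.336 -0.002  1.46 ]
flask_large [268. 229.] 0.72 [0.422 0.149]
flask_large [272. 189.] 0.59 [0.549 0.136]
flask_medium_short [446. 250.] 0.67 [ 0.354 -0.416]
flask_medium_short [414. 248.] 0.64 [ 0.36  -0.313]
flask_small [313. 204.] 0.38 [0.502 0.004]
base_large [184. 200.] 0.7 [0.516 0.419]
base_large [239. 161.] 0.47 [0.643 0.246]
base_medium_tall [237. 160.] 0.97 [0.645 0.25 ]
base_medium_tall [313. 202.] 0.73 [0.508 0.004]
base_medium_short [447. 196.] 0.72 [ 0.527 -0.426]
base_small [386. 168.] 0.49 [ 0.62  -0.232]
crucible [217. 244.] 0.75 [0.372 0.309]
tin [314. 161.] 0.55 [0.64  0.004]
scene [1.031 0.328 0.832]
flask_large [357. 228.] 0.93 [0.539 0.128]
flask_large [386. 204.] 0.68 [0.426 0.16 ]
flask_medium_tall [300. 163.] 0.74 [ 0.418 -0.131]
flask_medium_short [266. 128.] 0.84 [ 0.344 -0.309]
flask_medium_short [238. 113.] 0.74 [ 0.335 -0.437]
flask_medium_short [227. 194.] 0.38 [ 0.623 -0.243]
flask_small [326. 202.] 0.52 [0.506 0.016]
base_large [469. 278.] 0.82 [0.525 0.426]
base_medium_tall [381. 283.] 0.74 [0.646 0.249]
base_medium_short [203. 148.] 0.64
[... 175 characters left out ...]
001]
{'time': 1.1, 'joint_pos': array([-1.48903345e+00,  3.41979193e-01,  1.52406968e+00,  5.10817382e-05,
        1.27542067e+00, -1.45995476e-01]), 'joint_vel': array([-0.00303435, -0.00074347,  0.00194555, -0.00144641,  0.00042781,
       -0.00060953]), 'tau': array([-1.70040941e-03, -4.33579695e+01, -2.46274012e+01, -4.13798953e-04,
        1.89335678e-04, -1.18695266e-05]), 'eef_pos': array([ 0.11858297, -0.51146029,  0.23934292]), 'eef_rot': array([9.93523614e-01, 1.13625811e-01, 2.24461519e-05, 6.23045565e-05]), 'wrist_force': array([ 0.48796131,  0.28031951, -0.79668027]), 'wrist_torque': array([0.008292  , 0.03515975, 0.0696396 ]), 'grasp_force': 0.0, 'opening': 0.08498390031084613}
```

```bash
python3 -c "
import cv2
a=cv2.imread('pics/top0.png')[120:300,140:500];cv2.imwrite('pics/top0c.png',cv2.resize(a,None,fx=2.2,fy=2.2,interpolation=cv2.INTER_CUBIC))
a=cv2.imread('pics/scene0.png')[80:330,170:530];cv2.imwrite('pics/scene0c.png',cv2.resize(a,None,fx=2.2,fy=2.2,interpolation=cv2.INTER_CUBIC))"
```

```text
(no output)
```

View pics/top0c.png

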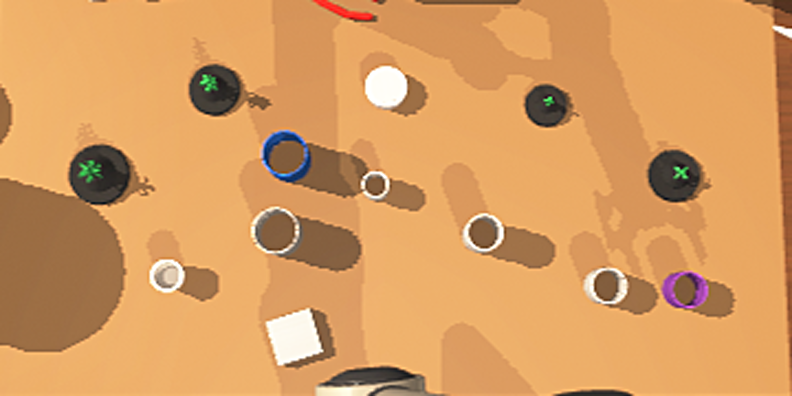

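View pics/scene0c.png

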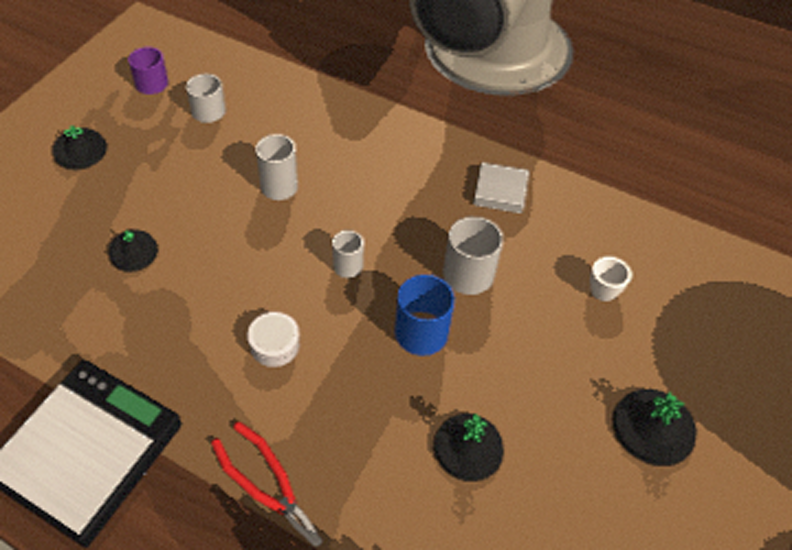

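The top view shows grey flasks at crop (275,231) large, (483,233) medium tall, (606,287) medium short and (375,185) small. The blue (286,155) and purple (685,289) look-alikes are separate. Bases are at (99,174) large, (214,89) medium, (547,105) small and (674,176) medium. In the scene view, the left medium tree looks short and the right one at (470,445) tall.

```bash
cat >> h.py <<'E'
def to(x,y,z,note=""):
    s=readout.sense(); Rm=R.from_quat(s["eef_rot"]).as_matrix()
    d=Rm.T@(np.array([x,y,z])-s["eef_pos"])/.025
    print(note,"units",d.round(2),"turn",R.from_matrix(Rm.T@np.diag([1.,-1,-1])).as_rotvec().round(3))
E
python3 - <<'E'
from h import *
c=calibration("wrist"); print(np.round(c["mtx"],0),np.round(c["tool_from_camera"],3))
to(0.352-.05,-.311,.25)
E
```

```text
[[294.   0. 320.]
 [  0. 294. 200.]
 [  0.   0.   1.]] [[-0.001 -0.954 -0.299  0.077]
 [ 1.    -0.001 -0.001 -0.   ]
 [ 0.    -0.299  0.954 -0.135]
 [ 0.     0.     0.     1.   ]]
 units [ 8.96 -6.15 -0.43] turn [ 0.    -0.     0.228]
```

```bash
python3 -m handwheel '[[[2,-1.3,0],[0,0,0.11],1],[[4,-2.6,0],[0,0,0.228],1],[[6,-4,0],[0,0,0.228],1],[[8,-5.2,0],[0,0,0.228],1],[[10,-5.9,0],[0,0,0.228],1],[[10.9,-5.9,0],[0,0,0.228],1],[[10.9,-5.9,0],[0,0,0.228],1],[[10.9,-5.9,0],[0,0,0.228],1],[[10.9,-5.9,0],[0,0,0.228],1],[[10.9,-5.9,0],[0,0,0.228],1]]'
cat >> h.py <<'E'
H=dict(flask_large=(.064,.075),flask_medium_tall=(.051,.075),flask_medium_short=(.051,.05),flask_small=(.038,.05))
B=dict(base_large=.09,base_medium_tall=.077,base_medium_short=.077,base_small=.064)
t=np.linspace(0,2*np.pi,60)
def ring(im,c,x,y,z,d,col):
    p=np.array([proj((x+d/2*np.cos(a),y+d/2*np.sin(a),z),c) for a in t]); cv2.polylines(im,[np.round(p*16).astype(int)],True,col,1,cv2.LINE_AA,4)
def look(names,n="wrist",save=None,rings=()):
    c=cam(n); im=read_camera(n).copy()
    for q in names:
        for d in place_of(q,n)[:2]:
            p=back(d["xy"],0,c); print(q,"place",round(d["score"],2),np.round(d["xy"]),p[:2].round(4))
    for r in rings: ring(im,c,*r)
    if save: cv2.imwrite(save,im)
E
python3 - <<'E'
from h import *
print(readout.sense()["eef_pos"])
c=cam("wrist")
look(["flask_medium_short","flask_medium_tall","base_medium_short","base_small"],save="pics/w1.png",rings=[(.352,-.311,.05,.051,(0,0,255)),(.352,-.311,.0,.051,(0,255,255)),(.524,-.428,.01,.077,(255,255,0)),(.616,-.238,.01,.064,(255,255,0)),(.418,-.131,.075,.051,(0,0,255))])
E
```

```text
time: 1.93
eef_pos: [0.3514, -0.3055, 0.2393]
eef_rot: [1.0, 0.001, -0.0, 0.0]
wrist_force: [0.5, -0.4, 0.3]
opening: 0.0854
grasp_force: 0.0
[ 0.35141863 -0.3055289   0.23929136]
flask_medium_short place 0.64 [409. 172.] [ 0.3496 -0.4199]
flask_medium_short place 0.58 [323. 166.] [ 0.3564 -0.3086]
flask_medium_tall place 0.55 [182. 106.] [ 0.4297 -0.1368]
base_medium_short place 0.96 [419.  24.] [ 0.5182 -0.4159]
```

View pics/w1.png

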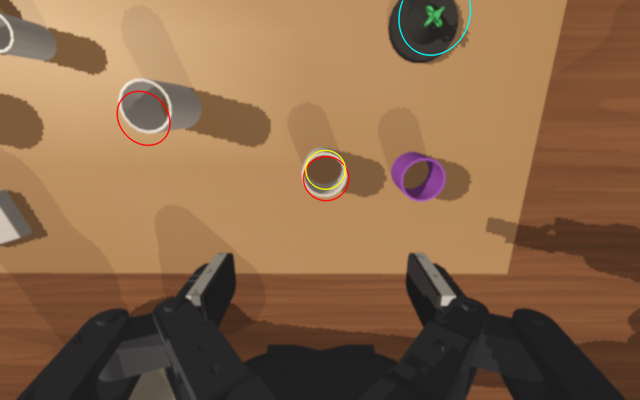

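The wrist picture shows the grey short flask with its rim at about (326,174), purple at (418,176), the tall medium rim at (145,105), and a base at (425,25). I'll add sub-pixel fits of the rims and base discs.

```bash
cat >> h.py <<'E'
from scipy.optimize import minimize
def samp(im,c,x,y,z,d):
    p=np.array([proj((x+d/2*np.cos(a),y+d/2*np.sin(a),z),c) for a in t],np.float32)
    return cv2.remap(im,p[:,0],p[:,1],cv2.INTER_LINEAR,borderMode=cv2.BORDER_REPLICATE).mean()
def fit(im,c,name,x,y,w=.014):
    f=im.astype(np.float32)
    if name in H:
        d,h=H[name]; g=cv2.GaussianBlur(f.min(2),(0,0),.8)   # white rim: bright min channel
        cost=lambda p:-samp(g,c,p[0],p[1],h,d-.0025)+.5*samp(g,c,p[0],p[1],h,d+.008)+.5*samp(g,c,p[0],p[1],h,d-.011)
    else:
        d=B[name]; g=cv2.GaussianBlur(f.max(2),(0,0),.8)
        cost=lambda p:samp(g,c,p[0],p[1],.01,d-.005)-samp(g,c,p[0],p[1],.01,d+.005)
    G=[(cost((a,b)),a,b) for a in np.arange(x-w,x+w+1e-9,.002) for b in np.arange(y-w,y+w+1e-9,.002)]
    m=min(G); r=minimize(cost,m[1:],method="Nelder-Mead",options=dict(initial_simplex=[m[1:],(m[1]+.001,m[2]),(m[1],m[2]+.001)]))
    print(name,r.x.round(4),"score",-round(r.fun,1)); return r.x
E
python3 - <<'E'
from h import *
P=dict(flask_large=(.424,.155),flask_medium_tall=(.42,-.134),flask_medium_short=(.356,-.31),flask_small=(.504,.008),base_large=(.52,.42),base_medium_tall=(.645,.25),base_medium_short=(.524,-.428),base_small=(.616,-.238))
c=cam("wrist");im=read_camera("wrist")
fit(im,c,"flask_medium_short",.356,-.31)
fit(im,c,"flask_medium_tall",.424,-.134)
for n in("top","scene"):
    c=cam(n);im=read_camera(n);print(n)
    for k,v in P.items(): fit(im,c,k,*v)
E
```

```text
flask_medium_short [ 0.3567 -0.3086] score 78.3
flask_medium_tall [ 0.4297 -0.1346] score 80.4
top
flask_large [0.4306 0.1507] score 46.7
flask_medium_tall [ 0.4278 -0.1353] score 64.6
flask_medium_short [ 0.3544 -0.3048] score 23.9
flask_small [0.4967 0.0139] score 60.6
base_large [0.5171 0.4127] score 91.5
base_medium_tall [0.6412 0.2488] score 91.7
base_medium_short [ 0.5142 -0.4186] score 94.4
base_small [ 0.6176 -0.235 ] score 93.1
scene
flask_large [0.433  0.1544] score 25.3
flask_medium_tall [ 0.4294 -0.1333] score 23.0
flask_medium_short [ 0.3565 -0.3068] score 14.2
flask_small [0.4994 0.0172] score 28.0
base_large [0.5236 0.4168] score 60.5
base_medium_tall [0.6472 0.2527] score 58.5
base_medium_short [ 0.5199 -0.4126] score 48.3
base_small [ 0.623  -0.2311] score 54.4
```

```bash
python3 -m handwheel '[[[0.2,0.12,1.6],[0,0,0],1],[[0.2,0.12,3.2],[0,0,0],1],[[0.2,0.12,4.8],[0,0,0],1],[[0.2,0.12,6.4],[0,0,0],1],[[0.2,0.12,7.6],[0,0,0],1],[[0.2,0.12,8.4],[0,0,0],1],[[0.2,0.12,8.7],[0,0,0],1],[[0.2,0.12,8.7],[0,0,0],1],[[0.2,0.12,8.7],[0,0,0],0.5],[[0.2,0.12,8.7],[0,0,0],0.3],[[0.2,0.12,8.7],[0,0,0],0.3],[[0.2,0.12,8.7],[0,0,0],0.3]]'; python3 -c "
from h import *
cv2.imwrite('pics/w2.png',read_camera('wrist'))"
```

```text
time: 3.33
eef_pos: [0.3564, -0.3101, 0.0237]
eef_rot: [1.0, 0.0, 0.001, 0.001]
wrist_force: [-1.0, 0.2, 8.0]
opening: 0.0499
grasp_force: 60.9
```

View pics/w2.png

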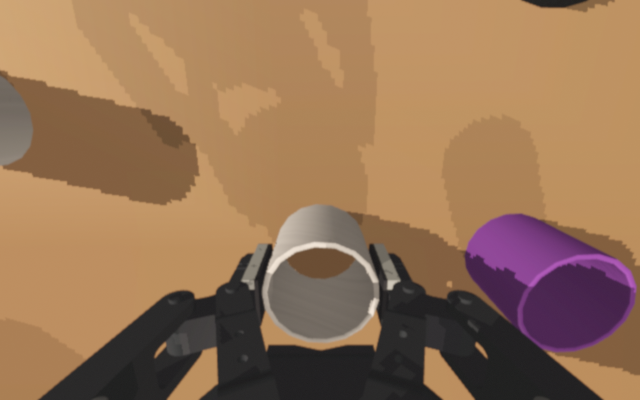

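Flask gripped upright between the pads. Lift and hover over its base.

```bash
python3 -m handwheel '[[[0,0,-0.8],[0,0,0],0.3],[[0,0,-2.2],[0,0,0],0.3],[[0,0,-3.8],[0,0,0],0.3],[[1,0.7,-5],[0,0,0],0.3],[[2.2,1.4,-6],[0,0,0],0.3],[[3.4,2.2,-7],[0,0,0],0.3],[[4.5,3,-7.7],[0,0,0],0.3],[[5.5,3.7,-8],[0,0,0],0.3],[[6.2,4.1,-8],[0,0,0],0.3],[[6.4,4.24,-8],[0,0,0],0.3],[[6.4,4.24,-8],[0,0,0],0.3],[[6.4,4.24,-8],[0,0,0],0.3]]'; cat >> h.py <<'E'
def base(name,x,y,save,held,zr):
    """fit base, held rim (zr = rim height above TCP) and overlay both"""
    s=readout.sense(); e=s["eef_pos"]; c=cam("wrist"); im=read_camera("wrist").copy()
    b=fit(im,c,name,x,y); d,h=H[held]; H["_"]=(d,e[2]+zr); f=fit(im,c,"_",e[0],e[1],.008)
    print("eef",e.round(4),"open",round(s["opening"],4),"held off",(f-e[:2]).round(4))
    ring(im,c,*b,.01,B[name],(0,255,255)); ring(im,c,*f,e[2]+zr,d,(0,0,255)); cv2.imwrite(save,im)
    to(*(e[:2]+b-f),e[2],"shift:")
E
python3 -c "
from h import *
base('base_medium_short',.517,-.416,'pics/w3.png','flask_medium_short',.05-.0237)"
```

```text
time: 4.38
eef_pos: [0.5149, -0.4145, 0.2214]
eef_rot: [1.0, 0.0, -0.001, -0.001]
wrist_force: [-0.1, 0.3, -1.2]
opening: 0.0501
grasp_force: 62.9
base_medium_short [ 0.5178 -0.419 ] score 86.4
_ [ 0.5148 -0.414 ] score 77.5
eef [ 0.5149 -0.4145  0.2214] open 0.0501 held off [-0.0001  0.0006]
shift: units [0.13 0.2  0.01] turn [-0.001  0.001 -0.   ]
```

View pics/w3.png

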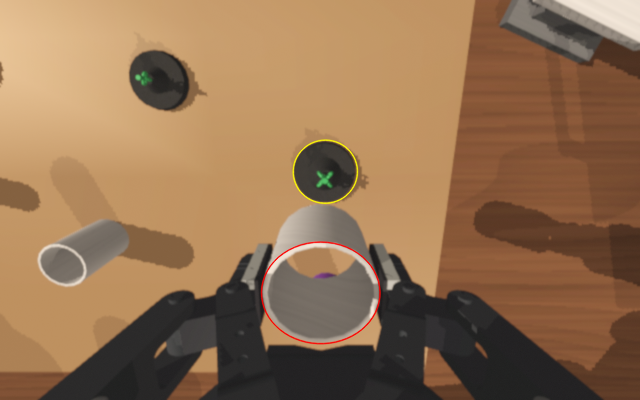

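Overlay matches both rims; tree top at (324,180) fits the short tree's parallax. Lower it.

```bash
python3 -m handwheel '[[[0.06,0.1,1.3],[0,0,0],0.3],[[0.13,0.2,2.7],[0,0,0],0.3],[[0.13,0.2,4],[0,0,0],0.3],[[0.13,0.2,5],[0,0,0],0.3],[[0.13,0.2,5.7],[0,0,0],0.3],[[0.13,0.2,6.3],[0,0,0],0.3],[[0.13,0.2,6.8],[0,0,0],0.3],[[0.13,0.2,7.15],[0,0,0],0.3],[[0.13,0.2,7.35],[0,0,0],0.3],[[0.13,0.2,7.47],[0,0,0],0.3],[[0.13,0.2,7.5],[0,0,0],0.3],[[0.13,0.2,7.5],[0,0,0],0.3]]'
```

```text
time: 5.43
eef_pos: [0.5192, -0.4205, 0.035]
eef_rot: [1.0, -0.0, 0.0, 0.0]
wrist_force: [-0.2, 0.2, -1.1]
opening: 0.0502
grasp_force: 62.9
```

```bash
python3 -m handwheel '[[[-0.04,-0.03,0.03],[0,0,0],0.3],[[-0.04,-0.03,0.06],[0,0,0],0.3],[[-0.04,-0.03,0.06],[0,0,0],0.3]]'
```

```text
time: 5.68
eef_pos: [0.5182, -0.4198, 0.0338]
eef_rot: [1.0, -0.0, 0.0, 0.0]
wrist_force: [-1.3, 1.1, 3.0]
opening: 0.0498
grasp_force: 63.3
```

```bash
python3 -m handwheel '[[[0,0,0],[0,0,0],0.8],[[0,0,0],[0,0,0],1],[[0,0,0],[0,0,0],1],[[0,0,0],[0,0,0],1],[[0,0,-0.8],[0,0,0],1],[[0,0,-2],[0,0,0],1],[[0,0,-3.5],[0,0,0],1],[[0,0,-5],[0,0,0],1],[[0,-1,-6.4],[0,0,0],1],[[-0.8,-2.5,-7],[0,0,0],1],[[-1.2,-4,-7.5],[0,0,0],1],[[-1.6,-5.5,-7.5],[0,0,0],1]]'; python3 -c "
from h import *
e=readout.sense()['eef_pos'];c=cam('wrist');im=read_camera('wrist').copy()
B['base_medium_short']=.077
fit(im,c,'flask_medium_tall',.4297,-.1346)
H['_']=(.051,.06);f=fit(im,c,'_',.518,-.419);ring(im,c,*f,.06,.051,(0,0,255));cv2.imwrite('pics/w4.png',im)
print(e);to(.4297,-.1346,.2)"
```

```text
time: 6.68
eef_pos: [0.4782, -0.2823, 0.2231]
eef_rot: [1.0, -0.001, 0.002, 0.002]
wrist_force: [0.7, 0.8, 0.7]
opening: 0.0853
grasp_force: 0.0
flask_medium_tall [ 0.4296 -0.1345] score 67.6
_ [ 0.5181 -0.4185] score 74.2
[ 0.47816258 -0.28226048  0.22309502]
 units [-1.8  -5.56  0.88] turn [-0.005  0.002  0.002]
```

View pics/w4.png

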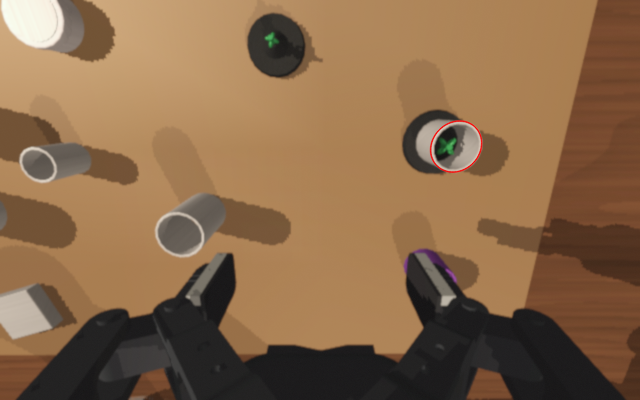

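The picture shows the short flask seated flat at (456,147), rim matching z = 60 mm. Next is the tall medium flask.

```bash
python3 -m handwheel '[[[-0.5,-1.5,0.3],[0,0,0],1],[[-1,-3,0.8],[0,0,0],1],[[-1.5,-4.5,1.5],[0,0,0],1],[[-1.94,-5.9,2.2],[0,0,0],1],[[-1.94,-5.9,2.6],[0,0,0],1],[[-1.94,-5.9,3.4],[0,0,0],1],[[-1.94,-5.9,4.6],[0,0,0],1],[[-1.94,-5.9,5.8],[0,0,0],1],[[-1.94,-5.9,6.7],[0,0,0],1],[[-1.94,-5.9,7.15],[0,0,0],1],[[-1.94,-5.9,7.25],[0,0,0],1],[[-1.94,-5.9,7.25],[0,0,0],1]]'
python3 -m handwheel '[[[0,0,0],[0,0,0],0.6],[[0,0,0],[0,0,0],0.3],[[0,0,0],[0,0,0],0.3],[[0,0,0],[0,0,0],0.3],[[0,0,0],[0,0,0],0.3]]'
```

```text
time: 7.73
eef_pos: [0.4294, -0.1349, 0.0385]
eef_rot: [1.0, -0.0, -0.001, -0.0]
wrist_force: [0.5, -0.5, -1.2]
opening: 0.0855
grasp_force: 0.0
time: 8.15
eef_pos: [0.4304, -0.1354, 0.0404]
eef_rot: [1.0, 0.0, 0.001, 0.001]
wrist_force: [-0.9, 0.2, 7.4]
opening: 0.0508
grasp_force: 61.0
```

```bash
python3 -m handwheel '[[[0,0,-0.8],[0,0,0],0.3],[[0,0,-2.2],[0,0,0],0.3],[[0,0,-3.8],[0,0,0],0.3],[[0,0,-5.2],[0,0,0],0.3],[[0.5,-0.9,-6.4],[0,0,0],0.3],[[1.2,-2.2,-7.4],[0,0,0],0.3],[[2,-3.6,-8],[0,0,0],0.3],[[2.8,-5,-8],[0,0,0],0.3],[[3.6,-6.4,-8],[0,0,0],0.3],[[4.4,-7.8,-8],[0,0,0],0.3],[[5.2,-9.2,-8],[0,0,0],0.3],[[6,-10.6,-8],[0,0,0],0.3]]'
python3 -m handwheel '[[[0.7,-1.3,0],[0,0,0],0.3],[[1.4,-2.6,0],[0,0,0],0.3],[[2,-3.8,0],[0,0,0],0.3],[[2.4,-4.6,0],[0,0,0],0.3],[[2.55,-4.85,0],[0,0,0],0.3],[[2.55,-4.85,0],[0,0,0],0.3],[[2.55,-4.85,0],[0,0,0],0.3],[[2.55,-4.85,0],[0,0,0],0.3]]'
python3 -c "
from h import *
base('base_medium_tall',.644,.251,'pics/w5.png','flask_medium_tall',.075-.0404)"
```

```text
time: 9.15
eef_pos: [0.58, 0.1321, 0.2395]
eef_rot: [1.0, 0.0, 0.0, 0.0]
wrist_force: [0.9, -0.8, -2.0]
opening: 0.0504
grasp_force: 63.2
time: 9.82
eef_pos: [0.6431, 0.25, 0.2392]
eef_rot: [1.0, -0.001, -0.0, 0.0]
wrist_force: [1.0, -1.2, -1.8]
opening: 0.0506
grasp_force: 63.2
base_medium_tall [0.646  0.2519] score 79.6
_ [0.6422 0.2507] score 45.5
eef [0.6431 0.25   0.2392] open 0.0506 held off [-0.0009  0.0007]
shift: units [ 0.15 -0.05  0.01] turn [ 0.     0.    -0.002]
```

View pics/w5.png

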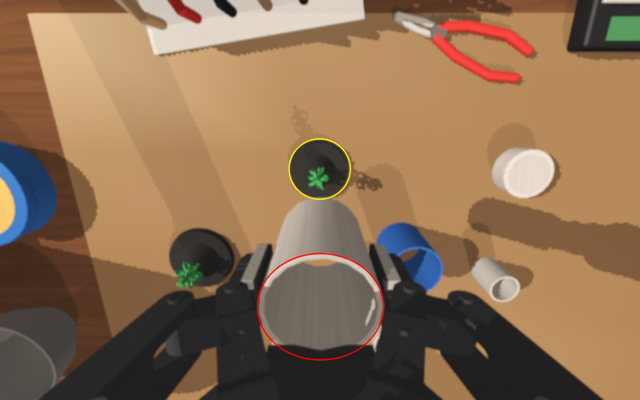

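```bash
python3 -c "
from h import *
c=cam('scene');im=cv2.imread('pics/scene0.png');hsv=cv2.cvtColor(im,cv2.COLOR_BGR2HSV)
m=cv2.inRange(hsv,(45,90,40),(80,255,255))
for n,(x,y) in dict(tall=(.647,.2525),short=(.5185,-.4155)).items():
    u,v=proj((x,y,.04),c).astype(int);q=m[v-28:v+28,u-28:u+28];ys,xs=np.nonzero(q)
    print(n,'green top row',ys.min()+v-28,'proj',[(z,proj((x,y,z),c).round(1)[1]) for z in(.046,.072)])
"
```

```text
tall green top row 268 proj [(0.046, np.float64(275.7)), (0.072, np.float64(270.6))]
short green top row 137 proj [(0.046, np.float64(138.4)), (0.072, np.float64(132.0))]
```

Heights confirm the tall tree. Lower.

```bash
python3 -m handwheel '[[[0.07,-0.02,0.8],[0,0,0],0.3],[[0.15,-0.05,2],[0,0,0],0.3],[[0.15,-0.05,3.2],[0,0,0],0.3],[[0.15,-0.05,4.4],[0,0,0],0.3],[[0.15,-0.05,5.4],[0,0,0],0.3],[[0.15,-0.05,6.2],[0,0,0],0.3],[[0.15,-0.05,6.8],[0,0,0],0.3],[[0.15,-0.05,7.2],[0,0,0],0.3],[[0.15,-0.05,7.4],[0,0,0],0.3],[[0.15,-0.05,7.5],[0,0,0],0.3],[[0.15,-0.05,7.52],[0,0,0],0.3],[[0.15,-0.05,7.52],[0,0,0],0.3]]'
```

```text
time: 10.87
eef_pos: [0.6478, 0.2525, 0.0522]
eef_rot: [1.0, -0.0, 0.001, -0.0]
wrist_force: [0.0, -0.4, -1.0]
opening: 0.0509
grasp_force: 63.2
```

```bash
python3 -m handwheel '[[[-0.04,0.03,0.03],[0,0,0],0.3],[[-0.04,0.03,0.06],[0,0,0],0.3],[[-0.04,0.03,0.08],[0,0,0],0.3],[[-0.04,0.03,0.08],[0,0,0],0.3]]'
```

```text
time: 11.2
eef_pos: [0.6466, 0.2519, 0.0504]
eef_rot: [1.0, -0.0, 0.001, -0.0]
wrist_force: [-2.3, -0.8, 5.4]
opening: 0.0502
grasp_force: 63.7
```

```bash
python3 -m handwheel '[[[0,0,0],[0,0,0],0.8],[[0,0,0],[0,0,0],1],[[0,0,0],[0,0,0],1],[[0,0,0],[0,0,0],1],[[0,0,-0.8],[0,0,0],1],[[0,0,-2],[0,0,0],1],[[0,0,-3.5],[0,0,0],1],[[-0.5,0.2,-5],[0,0,0],1],[[-1.7,0.8,-6.4],[0,0,0],1],[[-3,1.4,-7.2],[0,0,0],1],[[-4,1.9,-7.6],[0,0,0],1],[[-4.6,2.1,-7.6],[0,0,0],1]]'
python3 -m handwheel '[[[-1.2,0.6,0],[0,0,0],1],[[-2.4,1.2,0],[0,0,0],1],[[-3.4,1.7,0],[0,0,0],1],[[-4,1.86,0],[0,0,0],1],[[-4,1.86,0],[0,0,0],1],[[-4,1.86,0],[0,0,0],1],[[-4,1.86,0],[0,0,0],1]]'
python3 -c "
from h import *
s=readout.sense();e=s['eef_pos'];c=cam('wrist');im=read_camera('wrist').copy()
x=fit(im,c,'flask_large',.432,.153)
ring(im,c,*x,.075,.064,(0,0,255))
H['_']=(.051,.085);f=fit(im,c,'_',.646,.252);ring(im,c,*f,.085,.051,(0,0,255));cv2.imwrite('pics/w6.png',im)
print(e);to(*x,.04)"
```

```text
time: 12.2
eef_pos: [0.5298, 0.1983, 0.2428]
eef_rot: [1.0, -0.0, 0.003, -0.0]
wrist_force: [0.4, -0.2, 1.3]
opening: 0.0852
grasp_force: 0.0
time: 12.78
eef_pos: [0.4322, 0.1531, 0.2393]
eef_rot: [1.0, -0.0, 0.001, -0.0]
wrist_force: [0.6, -0.1, 0.1]
opening: 0.0852
grasp_force: 0.0
flask_large [0.4325 0.1531] score 77.5
_ [0.659 0.254] score 0.7
[0.43223604 0.15310174 0.23930635]
 units [0.   0.   7.96] turn [-0.    -0.001 -0.   ]
```

View pics/w6.png

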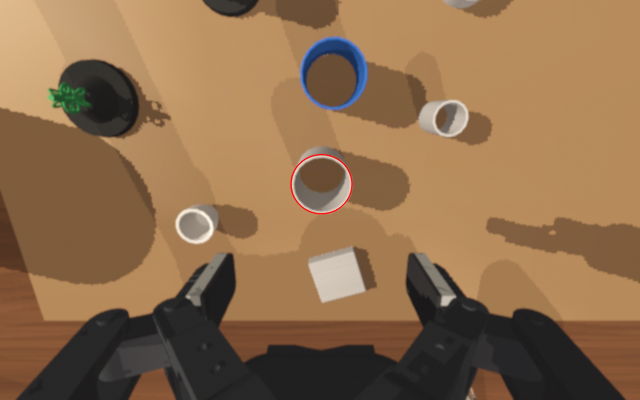

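Rim of the large flask at (322,184) matches, directly under the tool; crucible and blue flask well clear.

```bash
python3 -m handwheel '[[[0,0,1.3],[0,0,0],1],[[0,0,2.7],[0,0,0],1],[[0,0,3.9],[0,0,0],1],[[0,0,5],[0,0,0],1],[[0,0,6],[0,0,0],1],[[0,0,7],[0,0,0],1],[[0,0,7.6],[0,0,0],1],[[0,0,7.9],[0,0,0],1],[[0,0,7.95],[0,0,0],1],[[0,0,7.95],[0,0,0],0.7],[[0,0,7.95],[0,0,0],0.5],[[0,0,7.95],[0,0,0],0.5]]'
python3 -m handwheel '[[[0,0,0],[0,0,0],0.5],[[0,0,0],[0,0,0],0.5]]'
```

```text
time: 13.83
eef_pos: [0.4322, 0.153, 0.0415]
eef_rot: [1.0, -0.0, 0.001, -0.0]
wrist_force: [-0.1, -0.4, 0.6]
opening: 0.0633
grasp_force: 66.1
time: 14.0
eef_pos: [0.4322, 0.153, 0.0414]
eef_rot: [1.0, -0.0, 0.001, -0.0]
wrist_force: [-0.5, -1.1, 7.5]
opening: 0.0635
grasp_force: 66.5
```

```bash
python3 -m handwheel '[[[0,0,-0.8],[0,0,0],0.5],[[0,0,-2.2],[0,0,0],0.5],[[0,0,-3.8],[0,0,0],0.5],[[0,0,-5.2],[0,0,0],0.5],[[0.4,-1.2,-6.4],[0,0,0],0.5],[[0.9,-2.6,-7.4],[0,0,0],0.5],[[1.4,-4.1,-8],[0,0,0],0.5],[[1.9,-5.6,-8],[0,0,0],0.5],[[2.4,-7.1,-8],[0,0,0],0.5],[[2.9,-8.5,-8],[0,0,0],0.5],[[3.3,-9.8,-8],[0,0,0],0.5],[[3.55,-10.5,-8],[0,0,0],0.5]]'
python3 -m handwheel '[[[0,0,0],[0,0,0],0.5],[[0,0,0],[0,0,0],0.5],[[0,0,0],[0,0,0],0.5],[[0,0,0],[0,0,0],0.5]]'
python3 -c "
from h import *
base('base_large',.521,.416,'pics/w7.png','flask_large',.075-.0414)"
```

```text
time: 15.0
eef_pos: [0.5197, 0.4188, 0.2392]
eef_rot: [1.0, 0.001, -0.0, -0.0]
wrist_force: [-0.1, -2.1, -3.2]
opening: 0.0638
grasp_force: 67.7
time: 15.33
eef_pos: [0.5198, 0.4142, 0.2403]
eef_rot: [1.0, -0.001, -0.0, 0.0]
wrist_force: [-0.3, -0.3, -2.5]
opening: 0.0633
grasp_force: 67.7
base_large [0.5198 0.4167] score 66.1
_ [0.5201 0.4149] score 53.2
eef [0.5198 0.4142 0.2403] open 0.0633 held off [0.0003 0.0007]
shift: units [-0.02 -0.07  0.01] turn [ 0.     0.    -0.001]
```

View pics/w7.png

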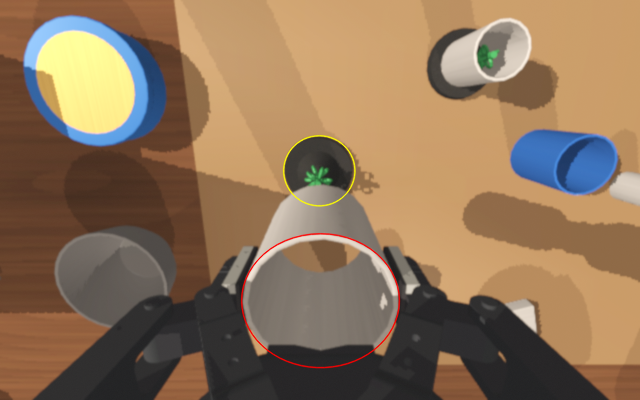

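Both overlays fit; the tall medium flask at (490,60) stands on its base. Lower the large one.

```bash
python3 -m handwheel '[[[0,-0.04,0.8],[0,0,0],0.5],[[-0.02,-0.07,2],[0,0,0],0.5],[[-0.02,-0.07,3.2],[0,0,0],0.5],[[-0.02,-0.07,4.4],[0,0,0],0.5],[[-0.02,-0.07,5.4],[0,0,0],0.5],[[-0.02,-0.07,6.2],[0,0,0],0.5],[[-0.02,-0.07,6.8],[0,0,0],0.5],[[-0.02,-0.07,7.2],[0,0,0],0.5],[[-0.02,-0.07,7.4],[0,0,0],0.5],[[-0.02,-0.07,7.5],[0,0,0],0.5],[[-0.02,-0.07,7.52],[0,0,0],0.5],[[-0.02,-0.07,7.52],[0,0,0],0.5]]'
```

```text
time: 16.38
eef_pos: [0.52, 0.4173, 0.0533]
eef_rot: [1.0, -0.0, 0.001, -0.0]
wrist_force: [0.0, 0.7, -2.9]
opening: 0.0635
grasp_force: 67.8
```

```bash
python3 -m handwheel '[[[0,0.04,0.03],[0,0,0],0.5],[[0,0.04,0.06],[0,0,0],0.5],[[0,0.04,0.08],[0,0,0],0.5],[[0,0.04,0.08],[0,0,0],0.5]]'
```

```text
time: 16.72
eef_pos: [0.5199, 0.4162, 0.0515]
eef_rot: [1.0, -0.0, 0.001, -0.0]
wrist_force: [-1.3, -1.8, 4.5]
opening: 0.0637
grasp_force: 68.4
```

```bash
python3 -m handwheel '[[[0,0,0],[0,0,0],0.8],[[0,0,0],[0,0,0],1],[[0,0,0],[0,0,0],1],[[0,0,0],[0,0,0],1],[[0,0,-0.8],[0,0,0],1],[[0,0,-2],[0,0,0],1],[[0,0,-3.5],[0,0,0],1],[[0,0.3,-5],[0,0,0],1],[[0,1.4,-6.4],[0,0,0],1],[[-0.1,2.8,-7.2],[0,0,0],1],[[-0.2,4.2,-7.5],[0,0,0],1],[[-0.3,5.6,-7.5],[0,0,0],1]]'
python3 -m handwheel '[[[-0.1,1.4,0],[0,0,0],1],[[-0.2,2.9,0],[0,0,0],1],[[-0.2,4.4,0],[0,0,0],1],[[-0.3,5.9,0],[0,0,0],1],[[-0.4,7.4,0],[0,0,0],1],[[-0.5,8.8,0],[0,0,0],1],[[-0.5,9.8,0],[0,0,0],1],[[-0.5,10.4,0],[0,0,0],1],[[-0.5,10.4,0],[0,0,0],1],[[-0.5,10.4,0],[0,0,0],1],[[-0.5,10.4,0],[0,0,0],1]]'
python3 -c "
from h import *
s=readout.sense();e=s['eef_pos'];c=cam('wrist');im=read_camera('wrist').copy()
x=fit(im,c,'flask_small',.499,.016)
ring(im,c,*x,.05,.038,(0,0,255));cv2.imwrite('pics/w8.png',im)
print(e);to(*x,.0215)"
```

```text
time: 17.72
eef_pos: [0.5127, 0.2753, 0.2408]
eef_rot: [1.0, 0.0, 0.003, -0.001]
wrist_force: [0.6, 0.5, -0.6]
opening: 0.0852
grasp_force: 0.0
time: 18.63
eef_pos: [0.4994, 0.0168, 0.2378]
eef_rot: [1.0, -0.0, 0.0, -0.0]
wrist_force: [0.2, 0.8, 0.6]
opening: 0.0855
grasp_force: 0.0
flask_small [0.4993 0.0163] score 79.9
[0.4994095  0.01675248 0.23777743]
 units [-0.    0.03  8.65] turn [-0.     0.     0.001]
```

View pics/w8.png

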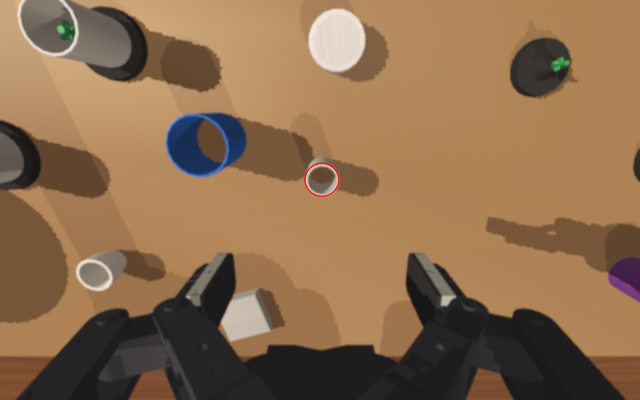

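Small flask rim at (322,180) is matched and sits under the tool; blue flask is clear of the fingers.

```bash
python3 -m handwheel '[[[0,0,1.4],[0,0,0],1],[[0,0,2.9],[0,0,0],1],[[0,0,4.3],[0,0,0],1],[[0,0,5.6],[0,0,0],1],[[0,0,6.7],[0,0,0],1],[[0,0,7.6],[0,0,0],1],[[0,0,8.2],[0,0,0],1],[[0,0,8.5],[0,0,0],1],[[0,0,8.6],[0,0,0],1],[[0,0,8.6],[0,0,0],0.6],[[0,0,8.6],[0,0,0],0.2],[[0,0,8.6],[0,0,0],0.2]]'
python3 -m handwheel '[[[0,0,0],[0,0,0],0.2],[[0,0,0],[0,0,0],0.2],[[0,0,0],[0,0,0],0.2]]'
```

```text
time: 19.68
eef_pos: [0.5002, 0.0162, 0.0239]
eef_rot: [1.0, 0.0, 0.001, 0.0]
wrist_force: [-1.0, 0.7, 0.3]
opening: 0.0515
grasp_force: 0.0
time: 19.93
eef_pos: [0.5001, 0.0161, 0.0241]
eef_rot: [1.0, -0.0, 0.001, 0.0]
wrist_force: [-0.8, 0.7, 6.0]
opening: 0.0368
grasp_force: 59.3
```

```bash
python3 -m handwheel '[[[0,0,-0.8],[0,0,0],0.2],[[0,0,-2.2],[0,0,0],0.2],[[0,0,-3.8],[0,0,0],0.2],[[0,0,-5.2],[0,0,0],0.2],[[0.5,1.1,-6.4],[0,0,0],0.2],[[1.1,2.4,-7.4],[0,0,0],0.2],[[1.8,3.8,-8],[0,0,0],0.2],[[2.5,5.2,-8],[0,0,0],0.2],[[3.2,6.6,-8],[0,0,0],0.2],[[3.9,8,-8],[0,0,0],0.2],[[4.5,9.3,-8],[0,0,0],0.2],[[4.84,9.96,-8],[0,0,0],0.2]]'
python3 -m handwheel '[[[0,0,0],[0,0,0],0.2],[[0,0,0],[0,0,0],0.2],[[0,0,0],[0,0,0],0.2],[[0,0,0],[0,0,0],0.2]]'
python3 -c "
from h import *
base('base_small',.621,-.234,'pics/w9.png','flask_small',.05-.0241)"
```

```text
time: 20.93
eef_pos: [0.6208, -0.2371, 0.2226]
eef_rot: [1.0, -0.002, 0.0, 0.001]
wrist_force: [-1.6, -0.5, -1.7]
opening: 0.0373
grasp_force: 60.5
time: 21.27
eef_pos: [0.62, -0.2316, 0.2232]
eef_rot: [1.0, 0.0, -0.0, -0.0]
wrist_force: [-0.5, 1.0, -2.2]
opening: 0.0367
grasp_force: 60.5
base_small [ 0.622  -0.2348] score 86.1
_ [ 0.6189 -0.2311] score 62.7
eef [ 0.62   -0.2316  0.2232] open 0.0367 held off [-0.0012  0.0005]
shift: units [0.12 0.15 0.01] turn [ 0.    -0.     0.001]
```

View pics/w9.png

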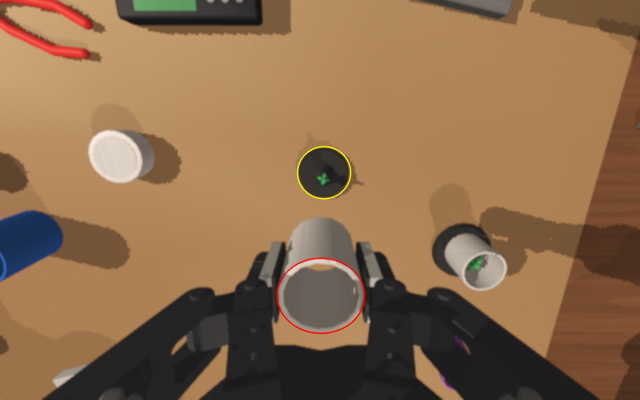

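```bash
python3 -m handwheel '[[[0.05,0.06,0.8],[0,0,0],0.2],[[0.1,0.12,2],[0,0,0],0.2],[[0.1,0.12,3.2],[0,0,0],0.2],[[0.1,0.12,4.4],[0,0,0],0.2],[[0.1,0.12,5.4],[0,0,0],0.2],[[0.1,0.12,6.2],[0,0,0],0.2],[[0.1,0.12,6.8],[0,0,0],0.2],[[0.1,0.12,7.2],[0,0,0],0.2],[[0.1,0.12,7.4],[0,0,0],0.2],[[0.1,0.12,7.5],[0,0,0],0.2],[[0.1,0.12,7.52],[0,0,0],0.2],[[0.1,0.12,7.52],[0,0,0],0.2]]'
```

```text
time: 22.32
eef_pos: [0.6234, -0.2361, 0.0359]
eef_rot: [1.0, -0.0, 0.001, 0.0]
wrist_force: [-0.8, 0.8, -0.5]
opening: 0.0366
grasp_force: 60.5
```

```bash
python3 -m handwheel '[[[0,-0.03,0.03],[0,0,0],0.2],[[0,-0.03,0.06],[0,0,0],0.2],[[0,-0.03,0.08],[0,0,0],0.2],[[0,-0.03,0.08],[0,0,0],0.2]]'
```

```text
time: 22.65
eef_pos: [0.6234, -0.2354, 0.0342]
eef_rot: [1.0, -0.0, 0.001, 0.0]
wrist_force: [-1.3, 1.4, 4.6]
opening: 0.0369
grasp_force: 61.0
```

```bash
python3 -m handwheel '[[[0,0,0],[0,0,0],0.6],[[0,0,0],[0,0,0],0.9],[[0,0,0],[0,0,0],0.9],[[0,0,0],[0,0,0],0.9],[[0,0,0],[0,0,0],0.9],[[0,0,-0.8],[0,0,0],0.9],[[0,0,-2],[0,0,0],0.9],[[0,0,-3.5],[0,0,0],0.9],[[0,0,-5],[0,0,0],0.9],[[-1,0,-6.4],[0,0,0],0.9],[[-2.2,0,-7.2],[0,0,0],0.9],[[-3.4,0,-7.6],[0,0,0],0.9]]'
python3 -m handwheel '[[[-1.2,0,0],[0,0,0],0.9],[[-2,0,0],[0,0,0],0.9],[[-2.3,0,0],[0,0,0],0.9],[[-2.3,0,0],[0,0,0],0.9],[[-2.3,0,0],[0,0,0],0.9]]'
python3 - <<'E'
from h import *
P=dict(base_large=('flask_large',.521,.4165),base_medium_tall=('flask_medium_tall',.646,.252),base_medium_short=('flask_medium_short',.518,-.4185),base_small=('flask_small',.622,-.235))
out=[]
for n in("top","scene"):
    c=cam(n);im=read_camera(n).copy();print(n);o=im.copy()
    for k,(f,x,y) in P.items():
        d,h=H[f];H["_"]=(d,h+.01);r=fit(im,c,"_",x,y,.01);ring(o,c,x,y,h+.01,d,(0,0,255))
    a=o[120:300,140:500] if n=="top" else o[80:330,170:530]
    out.append(cv2.resize(a,None,fx=1.5,fy=1.5,interpolation=cv2.INTER_CUBIC))
    for q in("crucible","tin"):
        for p in place_of(q,n)[:1]: print(q,back(p["xy"],0,c)[:2].round(3))
cv2.imwrite("pics/end.png",np.hstack([cv2.resize(out[0],(400,200)),cv2.resize(out[1],(400,278))[:200]]) if 0 else out[1]); cv2.imwrite("pics/endt.png",out[0])
E
```

```text
time: 23.65
eef_pos: [0.5381, -0.2356, 0.2264]
eef_rot: [1.0, 0.0, 0.003, 0.002]
wrist_force: [0.0, -0.6, -0.5]
opening: 0.0767
grasp_force: 0.0
time: 24.07
eef_pos: [0.481, -0.2354, 0.223]
eef_rot: [1.0, -0.0, 0.001, 0.0]
wrist_force: [0.7, 0.7, 0.2]
opening: 0.077
grasp_force: 0.0
top
_ [0.5186 0.415 ] score 49.5
_ [0.6437 0.251 ] score 43.7
_ [ 0.5053 -0.4097] score 7.8
_ [ 0.6204 -0.2353] score 58.2
crucible [0.365 0.311]
tin [0.632 0.004]
scene
_ [0.521  0.4174] score 40.5
_ [0.6464 0.2537] score 37.1
_ [ 0.5179 -0.417 ] score 17.9
_ [ 0.6222 -0.2329] score 24.3
crucible [0.376 0.309]
```

View pics/end.png

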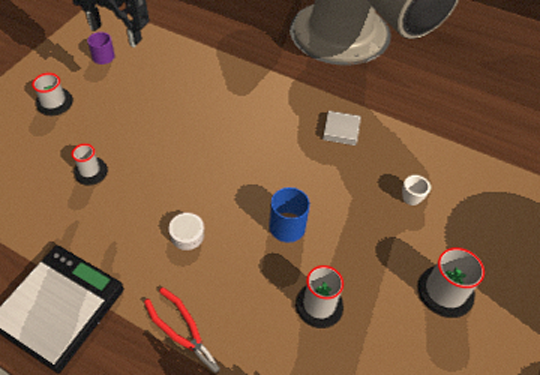

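View pics/endt.png

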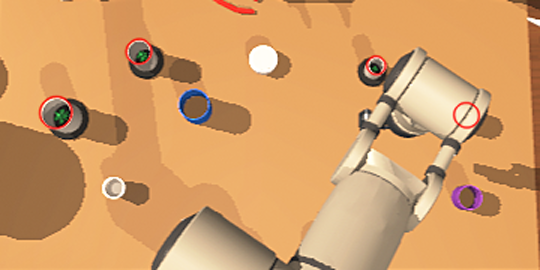

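All four flasks stand with their rims matching the seated-height rings. The crucible, tin and look-alikes are unmoved, and the arm is clear.

```bash
python3 -c "
from workcell import bot
print(bot.hand_in())"
```

```text
the job is handed in; nothing more can be done
None
```

All four flasks are seated upright on their matching bases over the trees, the crucible and tin stand where they were, and I handed the job in after about 25 s of robot time.

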